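# Clamp the heart model's board to the bench stand

### The arm

A 7-joint arm with a two-finger parallel gripper is mounted at the origin on the work surface. World frame = base frame: x ahead of the robot, y to its left, z up, the work surface at z = 0. Lengths are in m, angles in rad, forces in N, time in s.
With the tool pointing down it reaches from about 0.35 to 0.9 m from the base axis. Payload 8.1 kg.
Tool frame: the origin (TCP) lies at the very end of the fingers, on their centre line; the grasp point (between the pads) lies arm.hold_point_z behind it (arm.hold_point_z is the distance from the TCP to the grasp point, in m); z points along the fingers, y is the line along which they close (so a half turn about z gives the same grasp; the last joint's range is limited). The gripper opens to 92 mm and grips with 3 to 60 N. Pads are 19 mm wide; open, the fingers measure 130 mm over their backs; the gripper's body (75 mm by 190 mm) begins 47 mm behind the grasp point.
Start: joints at [-1.362, 0.434, 0.025, 1.573, -0.012, 1.134, -0.075], TCP at [0.192, 0.595, 0.227] pointing down, gripper open.
Joint ranges: [-2.62, 2.62], [-0.44, 2.09], [-1.27, 1.32], [0.08, 2.57], [-1.32, 4.46], [0.12, 2], [-2.74, 2.74]. Speed limits (rad/s): [2.22, 2.22, 3.01, 3.01, 3.14, 3.14, 3.14].

### API

Orientations are given as a rotation vector (axis times angle).
In Python, from cell import arm, vision, job, cut_out gives the robot as it stands. The module is installed in compiled form; this text tells all that it offers.
- The arm moves only by the tool play_rows, never from a script. Its argument "increments" is text: rows parted by semicolons, each of 5 numbers parted by spaces: the shift along the tool's x, y, z in cm, then the turn about the tool's z in degrees, then the opening, from -1 (shut) to 1 (fully open), so that 0 is half open. A call has 1 to 5 rows; each row shifts and turns the commanded pose from where the row before left it, along the tool's axes as they then stand; what a row does not reach is not made up. A row lasts 1/12 s, in which the tool goes at most 41.7 mm and 7.16 degrees, less where a joint would pass 70% of its speed; a pose out of reach is approached as far as the arm can. A call is refused whole if a number of a shift passes 4.17 or a number of a turn 7.16, either way. A call with a gripper value outside its range is refused whole. The fingers move at their own pace and stop on an object; "grip_force" is the grip in N (left out, the last holds). Time passes only in rows, so rows that do not move let the fingers close. It gives the time, the measured TCP pose, the force, the opening and the grip force at its end, in the units of the state.
- arm.observe(): the state, without advancing time (a new reading comes with each control period).
- vision.get_image(name): name is "scene" or "top" or "wrist"; returns a dict with "frame" (400x640x3 uint8, red, green, blue), "z_map" (400x640 float32, m along the optical axis (not along the pixel's ray), 0 where there is no reading), "mtx" (3x3 intrinsics, pixels), "cam_to_world" (4x4, takes a point from camera to world coordinates). Camera axes: x right, y up, looking along -z (the intrinsics and any distortion apply to the point x, -y, -z); pixel columns grow to the right and rows downward; lengths in m; the calibration is good to about 2 mm. A picture is of the moment at which its call begins.
- job.sign_off(): hands the job in; it is judged then, once.
Trained networks look in a picture, given as the dict that the camera call returned (one of the last four; its "shot" number tells which), for a name from the list of things; names that differ only in an ending like _2 or _b are one class to them, and where a whole thing is asked for, a point or a joint stands for the part that bears it (a point fixed in the world has none). Each returns a list of dicts, best first, with "confidence" (0 to 1); they miss things now and then, are a little off and sometimes report something else, mostly with a low value. They report only what shows in the picture. A call takes as long as a camera call. They do not tell look-alikes from the thing itself.
- cut_out(query, picture): "mask" (400x640 bool, what is visible of it) and "point" ([row, column] in pixels, amid what is visible of it).
The state is a dict: "clock": time; "joints": joint angles; "dq": joint speeds; "joint_efforts": joint torques, N m; "position": TCP position; "ee_rot": TCP orientation; "force": force on the tool from outside, world axes, zero at the start; "ft_torque": the same for the moment, N m; "width": opening from 0.0 (shut) to 1.0 (fully open); "gripper_force": force on a finger pad.
Only numpy, scipy, OpenCV 4.12 (cv2) and the standard library are available. Lean on these libraries where they do the work, as an engineer would, in place of code of your own. Each camera call takes 0.05 s, during which the arm holds its last target. There are 200 camera calls.

### The job

Clamp the heart model's board down in the bench clamp. First slide the red free jaw down its bar by pressing gently on a thumb rest beside the bar, until the black rubber foot meets the board and the jaw tilts nose-up and binds firmly, with about 15 newtons on the rest; then screw the orange handle clockwise about a quarter turn or a little more, so that the foot presses on the board with about 20 newtons. Do not crush the board, leave it where it lies, leave the other things on the table alone, and let go at the end.

Things in the scene. Friction and masses are not known exactly. Their poses are not given: they have to be found in the camera images.
- clamp: Bench clamp, fixed to the table. Origin on the table under the middle of its upright steel bar (24 x 10 mm, top 175 mm above the table). The grey base plate is 12 mm thick, 130 mm wide, and runs from 40 mm on the clamp's +x side of the bar to 290 mm on its -x side. The red free jaw rides on the bar; its arm reaches 90 mm to the clamp's -x, where the screw stands upright. z is up.
- jaw (a joint): How far the free jaw has slid down the bar, m (0 = top, more = lower, up to 0.075). At 0 the jaw's middle is 145 mm and the foot's tip (screw fully backed off) 90 mm above the table. Friction holds it where it is left; a few newtons pressed beside the bar slide it down. Pressed down at the screw or handle instead, it tilts nose-down and drags or jams.
- tilt (a joint): Tilt of the jaw on the bar, rad: 0 = square, positive = arm's end (nose) up. It tilts freely to about 0.047 either way, then binds. After the foot has met the board the jaw's middle sinks 4 to 6 mm more as it tilts nose-up; at 0.05 or more it is bound. Let go, it stays bound, and the foot goes on pressing with about 0.7 of the last force on the rest. Under load it grows to about 0.08.
- thumb_rests: The two thumb rests of the jaw, red: flat tops 28 mm (clamp x) by 24 mm (clamp y), one on each side of the bar, fixed to the jaw and tilting with it. Origin at the jaw's middle, on the bar's axis; the tops are 54 mm above it. Once the foot has met the board the force climbs about 2 N per mm, then faster; 12 to 18 N binds the jaw well, over 30 N is too rough.
- rest_a (a point): Middle of the flat top of the thumb rest 34 mm to the clamp's +y side of the bar.
- rest_b (a point): Middle of the flat top of the thumb rest 34 mm to the clamp's -y side of the bar.
- handle (a joint): Turn of the screw handle, rad, 0 = fully backed off, more = clockwise seen from above = tighter, range 0 to 7; starts at 0 to 0.6. One full turn lowers handle and foot 10 mm. It turns easily (0.05 to 0.12 N m, even when tight), so judge tightness by the turn: once the jaw is bound, each rad adds about 6.5 N to what the foot already presses with. It stays where it is left.
- handle_grip (a point): Middle of the orange wing of the handle, on the screw's axis: a bar 60 mm long (along the point's x axis), 14 mm thick (its y axis) and 28 mm tall, nothing above it; pinch it across its thickness from above. It is 92 mm above the jaw's middle, 90 mm from the bar, and below it the screw is bare steel for 52 mm.
- foot: Black rubber foot under the screw, a dome 32 mm across; its spring gives about 8 N per mm. It does not turn with the handle. Origin on the screw's axis at the height of the jaw's middle.
- foot_tip (a point): Lowest point of the rubber foot, the point that meets the board.
- model: Red heart model on a plywood board 210 mm (x) by 100 mm (y) by 18 mm thick, loose, 0.4 kg or so, lying on the clamp's base plate with its +x end under the jaw. Origin at the centre of the board's underside; the heart stands 55 mm to its -x on a brass rod and reaches 131 mm above the underside. More than 38 N from the foot crushes the board.
- board_spot (a point): Point on the top face of the board, 60 mm from its centre towards +x, roughly under the foot.
- jar_a: White plastic jar with blue lid, 68 mm across, 100 mm tall, origin under it; leave alone.
- jar_b: White plastic jar with black lid, 68 mm across, 115 mm tall, origin under it; leave alone.
- bottle_c: Amber bottle with red cap, 60 mm across, 140 mm tall, origin under it; leave alone.
- beaker: Glass beaker, 72 mm across, 90 mm tall, origin under it; leave alone.
- screwdriver: Screwdriver 170 mm long lying on the table; leave alone.
- dropper: Small amber bottle with black cap, 36 mm across, 70 mm tall, standing near the clamp, origin under it; leave alone.
- kidney: Kidney model on a dark wooden foot 90 x 70 mm, 86 mm tall, origin under it; leave alone.
Not all that is in view belongs to the job. What is shaped like the model but blue is not meant.

How it is judged:
By the outcome, as a careful person would: the job done as asked, in the order asked, and still so for the second after the job is handed in, with the robot touching nothing.
It also fails if it takes over 54 s, if anything falls off the work surface, if the arm or the gripper's body presses on something with over 40 N, if the wrist force passes 120 N, or if a joint passes its speed limit or range.

## Working session

There is one attempt and no reset: what is moved stays moved. The work goes in short steps, Python scripts to look and compute and a tool call to move; the robot and the scene stay as the last step left them, time stands still between calls to the robot, and variables do not carry over. Pictures are saved under pics/ and viewed, at most 10 in all, crops included, and the job is handed in when it is done.

Besides the shell and the picture viewer there is one more tool, called after "Emit:" in YAML: its name, and indented under it one key for each argument. play_rows: Moves the arm, as the interface text tells. Its arguments: {"type":"object","properties":{"increments":{"type":"string"},"grip_force":{"type":"number"}},"required":["increments"]}

```bash
mkdir -p pics; cat > h.py <<'E'
import numpy as np, cv2
from cell import arm, vision, job, cut_out
def world(p, mask=None):
    z=p["z_map"].astype(float); K=p["mtx"]; T=p["cam_to_world"]
    v,u=np.indices(z.shape)
    P=np.stack([(u-K[0,2])/K[0,0]*z,-(v-K[1,2])/K[1,1]*z,-z,np.ones_like(z)],-1)@T.T
    P=P[...,:3]; P[z==0]=np.nan
    return P
def save(p,n,crop=None,s=1):
    f=p["frame"]
    if crop: a,b,c,d=crop; f=f[a:b,c:d]
    cv2.imwrite("pics/"+n,cv2.resize(f[...,::-1],None,fx=s,fy=s,interpolation=cv2.INTER_CUBIC))
E
python3 - <<'E'
from h import *
s=arm.observe(); print({k:np.round(v,3) for k,v in s.items()}, arm.hold_point_z)
t=vision.get_image("top"); sc=vision.get_image("scene")
f=np.vstack([t["frame"],sc["frame"]])
cv2.imwrite("pics/a.png",cv2.resize(f[...,::-1],(480,600))); save(t,"t.png",None,1.25); save(sc,"s.png",None,1.25)
for n,p in (("top",t),("scene",sc)):
    W=world(p)
    for q in ["clamp","thumb_rests","handle_grip","model","rest_a","dropper","foot","board_spot"]:
        for r in cut_out(q,p)[:4]:
            m=r["mask"]; X=W[m]; X=X[~np.isnan(X[:,0])]
            print(n,q,round(r["confidence"],2),np.round(r["point"]),m.sum(),np.round(np.median(X,0),3),np.round(np.percentile(X[:,2],98),3) if len(X) else '')
E
```

```text
{'clock': np.float64(0.0), 'joints': array([-1.362,  0.435,  0.025,  1.574, -0.012,  1.134, -0.075]), 'dq': array([ 0.001, -0.   , -0.001, -0.001,  0.   ,  0.001, -0.   ]), 'joint_efforts': array([ 1.0000e-03, -6.6786e+01,  9.8600e-01, -3.1446e+01, -6.0000e-02,
        4.3000e-02,  0.0000e+00]), 'position': array([0.192, 0.594, 0.226]), 'ee_rot': array([-4.880e-01, -3.103e+00,  2.000e-03]), 'force': array([ 0.624,  1.041, -0.778]), 'ft_torque': array([-0.029,  0.01 ,  0.003]), 'gripper_force': np.float64(0.0), 'width': np.float64(1.0)} 0.0188
top clamp 0.74 [189. 296.] 2429 [0.508 0.08  0.015] 0.214
top thumb_rests 0.75 [182. 268.] 174 [0.525 0.15  0.164] 0.169
top handle_grip 0.58 [177. 298.] 155 [0.522 0.063 0.213] 0.219
top model 0.93 [278. 214.] 2207 [0.232 0.315 0.019] 0.123
top model 0.68 [175. 300.] 129 [0.521 0.064 0.213] 0.219
top model 0.56 [185. 324.] 1666 [ 0.533 -0.004  0.031] 0.135
top rest_a 0.53 [176. 268.] 179 [0.524 0.15  0.164] 0.169
top rest_a 0.48 [186. 282.] 791 [0.514 0.118 0.139] 0.217
top dropper 0.51 [156. 260.] 146 [0.621 0.204 0.044] 0.074
top foot 0.24 [1
[... 220 characters left out ...]
0.035] 0.212
scene clamp 0.57 [263. 331.] 3215 [ 0.564 -0.007  0.031] 0.134
scene thumb_rests 0.21 [222. 368.] 95 [0.358 0.095 0.025] 0.029
scene handle_grip 0.76 [205. 357.] 350 [0.534 0.06  0.201] 0.217
scene model 0.88 [261. 328.] 3103 [ 0.563 -0.008  0.031] 0.134
scene rest_a 0.9 [227. 395.] 306 [0.536 0.153 0.141] 0.167
scene rest_a 0.56 [264. 330.] 3079 [ 0.563 -0.007  0.032] 0.134
scene dropper 0.94 [289. 417.] 398 [0.638 0.203 0.038] 0.072
scene foot 0.25 [226. 395.] 298 [0.537 0.153 0.157] 0.167
scene foot 0.21 [231. 463.] 982 [0.449 0.334 0.074] 0.142
scene board_spot 0.61 [199. 444.] 1458 [0.296 0.309 0.021] 0.124
scene board_spot 0.58 [263. 328.] 3126 [ 0.563 -0.007  0.031] 0.134
```

View pics/t.png

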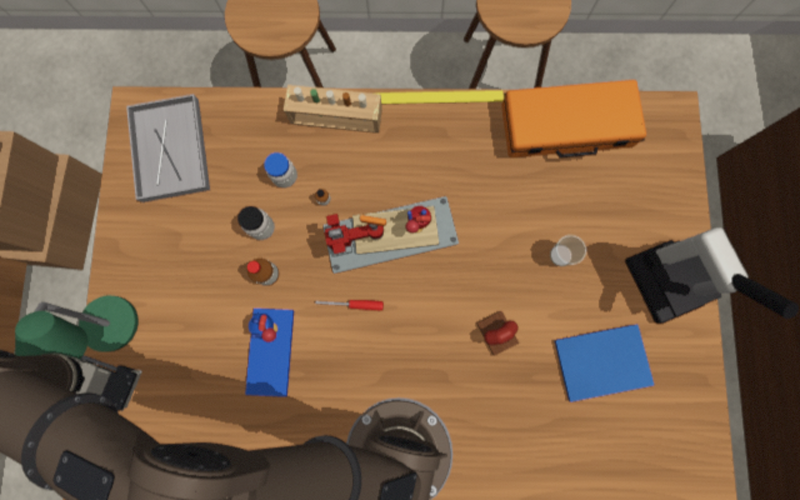

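View pics/s.png

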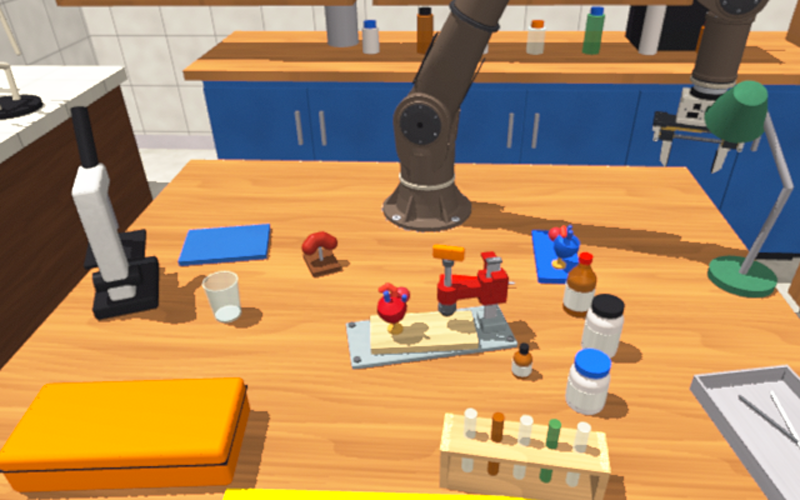

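The meant model is the red heart at top px (415,215), scene (390,305), on the plywood in the clamp. The blue one at top (265,327), scene (562,243), is a look-alike. The jaw is at top px (350,233), its orange wing at (373,220). I'll confirm in a crop and measure.

```bash
python3 - <<'E'
from h import *
t=vision.get_image("top"); s=vision.get_image("scene")
a=cv2.resize(t["frame"][140:230,245:385],(560,360),interpolation=cv2.INTER_CUBIC)
b=cv2.resize(s["frame"][185:305,270:430],(560,420),interpolation=cv2.INTER_CUBIC)[:240*1+180]
cv2.imwrite("pics/c.png",cv2.resize(np.vstack([a,b])[...,::-1],(430,600)))
for n,p in (("top",t),("scene",s)):
    W=world(p); f=p["frame"].astype(int); R,G,B=f[...,0],f[...,1],f[...,2]
    reg=(abs(W[...,0]-.53)<.09)&(abs(W[...,1]-.08)<.13)
    red=reg&(R>110)&(G<60)&(B<70)&(W[...,1]>.09)
    for z0 in (.157,.15,.13):
        m=red&(W[...,2]>z0)&(W[...,2]<.175); nn,l,st,c=cv2.connectedComponentsWithStats(m.astype(np.uint8))
        for i in range(1,nn):
            if st[i,4]>8: X=W[l==i]; print(n,"red",z0,st[i,4],X.mean(0).round(4),X.min(0).round(3),X.max(0).round(3))
    o=reg&(W[...,2]>.19); X=W[o]; c=X.mean(0); u,sv,vt=np.linalg.svd(X[:,:2]-c[:2],full_matrices=False)
    print(n,"handle",o.sum(),c.round(4),X[:,2].max().round(4),"axis",vt[0].round(3),np.ptp((X[:,:2]-c[:2])@vt.T,axis=0))
    pl=reg&(R>170)&(G>140)&(B<190)&(abs(W[...,2]-.03)<.006)
    X=W[pl]; r=cv2.minAreaRect((X[:,:2]*1000).astype(np.float32)); print(n,"board",pl.sum(),r,X[:,2].mean())
    g=(abs(W[...,0]-.53)<.12)&(abs(W[...,1])<.2)&(abs(W[...,2]-.012)<.004)&(abs(R-B)<30)
    X=W[g]; r=cv2.minAreaRect((X[:,:2]*1000).astype(np.float32)); print(n,"base",g.sum(),r)
E
```

```text
top red 0.157 61 [0.5351 0.1585 0.1647] [0.524 0.146 0.159] [0.546 0.17  0.17 ]
top red 0.157 70 [0.4703 0.1426 0.1645] [0.458 0.13  0.16 ] [0.482 0.156 0.169]
top red 0.15 61 [0.5351 0.1585 0.1647] [0.524 0.146 0.159] [0.546 0.17  0.17 ]
top red 0.15 71 [0.4705 0.1425 0.1643] [0.458 0.13  0.156] [0.482 0.156 0.169]
top red 0.13 61 [0.5351 0.1585 0.1647] [0.524 0.146 0.159] [0.546 0.17  0.17 ]
top red 0.13 215 [0.4915 0.1456 0.1478] [0.458 0.12  0.131] [0.526 0.178 0.174]
top handle 136 [0.5225 0.0633 0.211 ] 0.2207 axis [-0.153 -0.988] [0.05619583 0.01825346]
top board 665 ((539.8634643554688, 36.068824768066406), (98.11537170410156, 169.09951782226562), 6.0027666091918945) 0.029956055915802176
top base 1164 ((533.3580932617188, 30.675994873046875), (129.41188049316406, 329.23956298828125), 14.212348937988281)
scene red 0.157 44 [0.474  0.1389 0.1654] [0.463 0.128 0.162] [0.503 0.152 0.173]
scene red 0.157 93 [0.5424 0.1578 0.164 ] [0.527 0.144 0.157] [0.554 0.172 0.168]
scene red 0.15 44 [0.474  0.1389 0.1654] [0.463 0.128 0.162] [0.503 0.152 0.173]
scene red 0.15 96 [0.5425 0.1579 0.1638] [0.527 0.144 0.156] [0.554 0.173 0.168]
scene red 0.13 44 [0.474  0.1389 0.1654] [0.463 0.128 0.162] [0.503 0.152 0.173]
scene red 0.13 280 [0.5279 0.148  0.1472] [0.482 0.119 0.13 ] [0.554 0.179 0.173]
scene handle 292 [0.5319 0.0622 0.206 ] 0.2189 axis [-0.152 -0.988] [0.05896908 0.01883497]
scene board 1580 ((542.12646484375, 37.69876480102539), (105.11235809326172, 184.80760192871094), 6.647819995880127) 0.03084583666477027
scene base 1473 ((545.5462036132812, 28.01275634765625), (203.2902374267578, 341.44818115234375), 0.5907452702522278)
```

View pics/c.png

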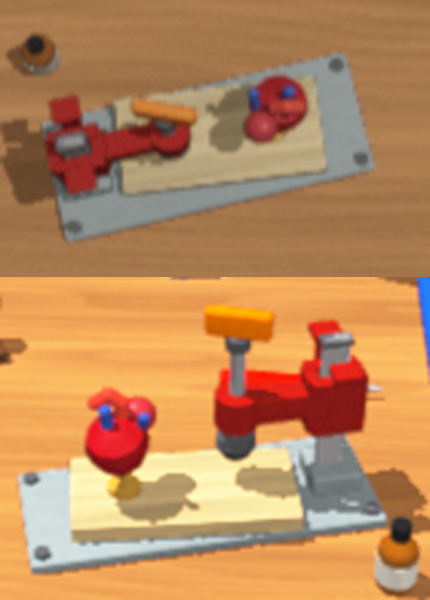

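The crop confirms it: red heart on plywood lying under the red jaw, orange wing above the foot. Rest_a is at about (0.4705, 0.1425, 0.165), the wing at (0.524, 0.063) with its top at 0.219, and the clamp yaw is about 103.5°. I'll move above rest_a.

Emit:
play_rows:
  increments: "-2.9 -2.5 -0.8 0 -1; -2.9 -2.5 -0.8 0 -1; -2.9 -2.5 -0.8 0 -1; -2.9 -2.5 -0.8 0 -1; -2.9 -2.5 0 0 -1"

```text
clock: 1.42
position: [0.2925, 0.4305, 0.2603]
ee_rot: [0.488, 3.103, 0.004]
force: [1.2, 0.5, 0.5]
width: 0.687
gripper_force: 0.0
```

Emit:
play_rows:
  increments: "-2.9 -2.5 0 0 -1; -2.9 -2.5 0 0 -1; -2.9 -2.5 0 0 -1; -2.9 -2.5 0 0 -1; -2.9 -2.5 0 0 -1"

```text
clock: 1.83
position: [0.3917, 0.2662, 0.2591]
ee_rot: [0.488, 3.103, 0.001]
force: [1.4, 0.3, -0.6]
width: 0.325
gripper_force: 0.0
```

Emit:
play_rows:
  increments: "-2.9 -2.5 0 0 -1; -2.9 -2.5 0 0 -1; -2.9 -2.3 0 0 -1; -2.6 -2.1 0 0 -1; 0 0 0 -6 -1"

```text
clock: 2.25
position: [0.4731, 0.137, 0.2592]
ee_rot: [0.341, 3.12, -0.003]
force: [-0.4, -0.6, -0.4]
width: 0.007
gripper_force: 0.0
```

Emit:
play_rows:
  increments: "0 0 0 -6.5 -1; 0 0 0 -6.5 -1; 0 0 0 -6.5 -1; 0 0 0 -6 -1; 0 0 0 0 -1"

```text
clock: 2.67
position: [0.4698, 0.1437, 0.2588]
ee_rot: [-0.38, 3.118, 0.0]
force: [0.2, 0.9, -0.1]
width: 0.002
gripper_force: 0.0
```

```bash
python3 - <<'E'
from h import *
p=vision.get_image("wrist"); save(p,"w.png"); W=world(p); f=p["frame"].astype(int); R,G,B=f[...,0],f[...,1],f[...,2]
reg=(abs(W[...,0]-.51)<.09)&(abs(W[...,1]-.1)<.1)
m=reg&(R>90)&(G<70)&(B<80)&(abs(W[...,2]-.165)<.008)&(W[...,1]>.11)
nn,l,st,c=cv2.connectedComponentsWithStats(m.astype(np.uint8))
for i in range(1,nn):
    if st[i,4]>60: X=W[l==i]; print(st[i],X.mean(0).round(4),cv2.minAreaRect((X[:,:2]*1000).astype(np.float32)))
o=reg&(W[...,2]>.203)&(R>150)&(G>70)&(B<110); X=W[o]
if len(X): print("handle",len(X),X.mean(0).round(4),cv2.minAreaRect((X[:,:2]*1000).astype(np.float32)),np.percentile(X[:,2],95))
E
```

```text
[304 187  34  28 851] [0.4707 0.1408 0.1633] ((471.417236328125, 140.6684112548828), (22.885066986083984, 27.414203643798828), 15.012323379516602)
handle 597 [0.5017 0.0666 0.2453] ((464.9222106933594, 88.70884704589844), (60.91801452636719, 162.17210388183594), 36.75462341308594) 0.3450544446898812
```

View pics/w.png

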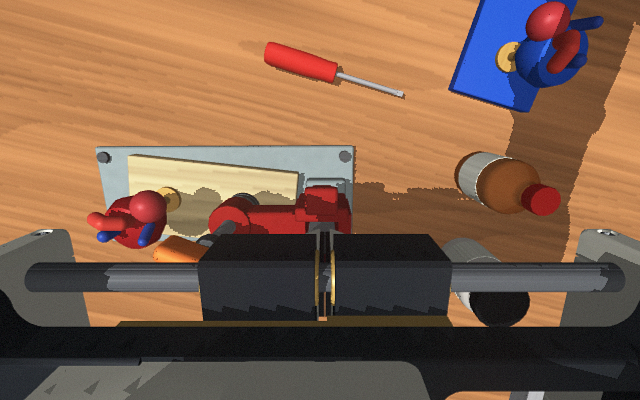

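The wrist view shows the rest at px (321,201), just in front of the closed fingertips, at (0.471, 0.141, 0.1635). I'll shift 3 mm and descend.

Emit:
play_rows:
  increments: "0 -0.3 2.5 0 -1; 0 0 3.0 0 -1; 0 0 2.0 0 -1; 0 0 1.0 0 -1; 0 0 0.2 0 -1"

```text
clock: 3.13
position: [0.4695, 0.1405, 0.1702]
ee_rot: [0.368, -3.117, 0.002]
force: [0.0, -0.4, -0.2]
width: 0.003
gripper_force: 0.0
```

Emit:
play_rows:
  increments: "0 0 0.2 0 -1; 0 0 0.2 0 -1; 0 0 0.2 0 -1; 0 0 0.2 0 -1; 0 0 0.2 0 -1"

```text
clock: 3.55
position: [0.471, 0.1412, 0.1624]
ee_rot: [-0.372, 3.118, 0.001]
force: [0.8, 0.2, 2.8]
width: 0.005
gripper_force: 1.2
```

Emit:
play_rows:
  increments: "0 0 0.25 0 -1; 0 0 0.25 0 -1; 0 0 0.25 0 -1; 0 0 0.25 0 -1; 0 0 0.25 0 -1"

```text
clock: 3.97
position: [0.4708, 0.141, 0.1491]
ee_rot: [-0.373, 3.119, 0.0]
force: [0.6, 0.9, 2.0]
width: 0.007
gripper_force: 1.2
```

Emit:
play_rows:
  increments: "0 0 0.15 0 -1; 0 0 0.15 0 -1; 0 0 0.15 0 -1; 0 0 0.15 0 -1; 0 0 0 0 -1"

```text
clock: 4.38
position: [0.4702, 0.1408, 0.1429]
ee_rot: [0.373, -3.119, 0.0]
force: [1.4, 0.8, 0.7]
width: 0.006
gripper_force: 0.5
```

Emit:
play_rows:
  increments: "0 0 0.1 0 -1; 0 0 0.1 0 -1; 0 0 0.1 0 -1; 0 0 0 0 -1"

```text
clock: 4.72
position: [0.4702, 0.141, 0.14]
ee_rot: [0.373, -3.119, -0.0]
force: [0.2, 0.2, 1.4]
width: 0.005
gripper_force: 0.6
```

Emit:
play_rows:
  increments: "0 0 0.1 0 -1; 0 0 0.1 0 -1; 0 0 0 0 -1"

```text
clock: 4.97
position: [0.47, 0.1416, 0.1383]
ee_rot: [0.374, -3.119, -0.001]
force: [-0.4, 2.7, 4.5]
width: 0.008
gripper_force: 2.3
```

Emit:
play_rows:
  increments: "0 0 0.1 0 -1; 0 0 0.1 0 -1; 0 0 0 0 -1"

```text
clock: 5.22
position: [0.4699, 0.1422, 0.1365]
ee_rot: [0.375, -3.119, -0.003]
force: [-3.2, 3.8, 6.9]
width: 0.01
gripper_force: 3.6
```

Emit:
play_rows:
  increments: "0 0 0.1 0 -1; 0 0 0 0 -1"

```text
clock: 5.38
position: [0.4698, 0.1426, 0.1355]
ee_rot: [0.375, -3.119, -0.003]
force: [-3.7, 4.2, 9.3]
width: 0.006
gripper_force: 4.4
```

Emit:
play_rows:
  increments: "0 0.1 0.1 0 -1; 0 0 0 0 -1"

```text
clock: 5.55
position: [0.4696, 0.1433, 0.1345]
ee_rot: [0.375, -3.119, -0.003]
force: [-4.1, 3.9, 7.4]
width: 0.003
gripper_force: 4.0
```

Emit:
play_rows:
  increments: "0 0.05 0.05 0 -1; 0 0 0 0 -1"

```text
clock: 5.72
position: [0.4695, 0.1436, 0.134]
ee_rot: [0.375, -3.119, -0.002]
force: [-3.2, 4.0, 8.2]
width: 0.005
gripper_force: 4.1
```

Emit:
play_rows:
  increments: "0 0 0.1 0 -1; 0 0 0 0 -1; 0 0 0 0 -1"

```text
clock: 5.97
position: [0.4694, 0.1438, 0.1331]
ee_rot: [0.375, -3.119, -0.003]
force: [-4.4, 4.4, 9.9]
width: 0.004
gripper_force: 4.9
```

Emit:
play_rows:
  increments: "0 0 0.05 0 -1; 0 0 0 0 -1"

```text
clock: 6.13
position: [0.4693, 0.1439, 0.1328]
ee_rot: [0.375, -3.118, -0.003]
force: [-5.9, 5.0, 12.0]
width: -0.001
gripper_force: 6.3
```

Emit:
play_rows:
  increments: "0 0 0.05 0 -1; 0 0 0 0 -1"

```text
clock: 6.3
position: [0.4693, 0.144, 0.1324]
ee_rot: [0.375, -3.119, -0.003]
force: [-6.4, 4.9, 14.6]
width: 0.002
gripper_force: 7.4
```

Emit:
play_rows:
  increments: "0 0 0.03 0 -1; 0 0 0 0 -1"

```text
clock: 6.47
position: [0.4693, 0.144, 0.1323]
ee_rot: [0.375, -3.118, -0.003]
force: [-7.6, 4.2, 16.4]
width: 0.005
gripper_force: 8.4
```

About 16 N on the rest. I'll lift off and look.

Emit:
play_rows:
  increments: "0 0 -0.3 0 -1; 0 0 -1.5 0 -1; 0 0 -4 0 -1; 0 0 -4 0 -1; -3.5 0 -3 0 -1"

```text
clock: 6.88
position: [0.4975, 0.1484, 0.2596]
ee_rot: [0.372, -3.118, -0.001]
force: [2.1, 0.5, -0.8]
width: 0.001
gripper_force: 0.0
```

Emit:
play_rows:
  increments: "0 -4 0 7 -0.4; 0 -4 0 7 -0.4; 0 0 0 7 -0.4; 0 0 0 7 -0.4; 0 0 0 0 -0.4"

```text
clock: 7.3
position: [0.5147, 0.0702, 0.2562]
ee_rot: [-0.405, -3.115, 0.001]
force: [-0.1, 0.5, -0.9]
width: 0.282
gripper_force: 0.0
```

```bash
cat > m.py <<'E'
from h import *
import sys
s=arm.observe(); n=np.array(s["ee_rot"]); from scipy.spatial.transform import Rotation as Ro
Rm=Ro.from_rotvec(n).as_matrix(); print("tcp",s["position"].round(4),"tool x,y",Rm[:2,0].round(3),Rm[:2,1].round(3),"j",s["joints"].round(2),s["clock"])
for name in sys.argv[1:]:
    p=vision.get_image(name); W=world(p); f=p["frame"].astype(int); R,G,B=f[...,0],f[...,1],f[...,2]
    reg=(abs(W[...,0]-.52)<.09)&(abs(W[...,1]-.1)<.1)
    o=reg&(R>120)&(G>.3*R)&(G<.75*R)&(B<.4*R)&(W[...,2]>.16)&(W[...,2]<.225)&(abs(W[...,1]-.063)<.045)
    nn,l,st,c=cv2.connectedComponentsWithStats(o.astype(np.uint8)); i=1+np.argmax(st[1:,4]) if nn>1 else 0
    X=W[l==i]; zt=np.percentile(X[:,2],95); X2=X[X[:,2]>zt-.012]
    print(name,"handle",st[i],X.mean(0).round(4),"zt",zt.round(4),cv2.minAreaRect((X2[:,:2]*1000).astype(np.float32)))
    m=reg&(R>90)&(G<70)&(B<80)&(abs(W[...,2]-.13)<.012)&(W[...,1]>.11)
    nn,l,st,c=cv2.connectedComponentsWithStats(m.astype(np.uint8))
    for i in range(1,nn):
        if st[i,4]>40: X=W[l==i]; print(" rest",st[i,4],X.mean(0).round(4))
    pl=reg&(R>170)&(G>140)&(B<190)&(abs(W[...,2]-.03)<.006)
    if pl.sum()>50: print(" board",cv2.minAreaRect((W[pl][:,:2]*1000).astype(np.float32)))
    save(p,sys.argv[1]+"%d.png"%p["shot"])
E
python3 m.py wrist top scene; ls pics
```

```text
tcp [0.5147 0.0702 0.2562] tool x,y [-0.967  0.256] [0.256 0.967] j [-0.53  0.24  0.36  1.81 -0.09  1.11  1.18] 7.3
wrist handle [ 287  211   78   23 1217] [0.5239 0.0689 0.1876] zt 0.19 ((524.9677734375, 68.16510009765625), (59.146453857421875, 13.248446464538574), 79.99588775634766)
 rest 888 [0.4708 0.1432 0.1313]
 rest 628 [0.5367 0.1609 0.1315]
 board ((537.7486572265625, 60.82554626464844), (99.56700134277344, 115.84764099121094), 7.918454647064209)
top handle [     0      0    640    400 256000] [nan nan nan] zt nan ((0.0, 0.0), (0.0, 0.0), 0.0)
 board ((511.23590087890625, 13.762646675109863), (33.926246643066406, 25.348209381103516), 0.9601902961730957)
scene handle [348 204  26  15 285] [0.5301 0.0676 0.1805] zt 0.1913 ((526.6861572265625, 68.0606689453125), (59.83660888671875, 15.700016021728516), 81.1468734741211)
 rest 94 [0.5409 0.1603 0.1318]
 board ((538.6365966796875, 59.07072448730469), (107.36082458496094, 124.02865600585938), 5.267607688903809)
a.png
c.png
s.png
t.png
w.png
wrist6.png
wrist7.png
wrist8.png
```

The jaw measures about 0.07 rad nose-up, so it looks bound. The wing is at (0.525, 0.0683), top at 0.190, axis about 80.5°. I'll turn the tool by +85° (joint 7 stays in range) and centre it.

Emit:
play_rows:
  increments: "-1.05 0.1 0 0 0; 0 0 0 7.1 0; 0 0 0 7.1 0; 0 0 0 7.1 0; 0 0 0 7.1 0"
  grip_force: 20

```text
clock: 7.87
position: [0.5261, 0.0697, 0.2565]
ee_rot: [1.15, 2.923, -0.0]
force: [0.7, 0.0, 1.1]
width: 0.501
gripper_force: 0.0
```

Emit:
play_rows:
  increments: "0 0 0 7.1 0; 0 0 0 7.1 0; 0 0 0 7.1 0; 0 0 0 7.1 0; 0 0 0 7.1 0"

```text
clock: 8.28
position: [0.526, 0.0698, 0.2565]
ee_rot: [1.986, 2.434, -0.0]
force: [-0.2, 0.7, -0.9]
width: 0.503
gripper_force: 0.0
```

Emit:
play_rows:
  increments: "0 0 0 7 0; 0 0 0 7 0; 0 0 0 7 0; 0 0 0 0 0; 0 0 0 0 0"

```text
clock: 8.7
position: [0.5258, 0.0698, 0.2564]
ee_rot: [2.387, 2.042, -0.0]
force: [0.8, -0.0, -0.6]
width: 0.498
gripper_force: 0.0
```

```bash
python3 m.py wrist; ls pics
```

```text
tcp [0.5258 0.0698 0.2564] tool x,y [0.155 0.988] [ 0.988 -0.155] j [-0.73  0.28  0.64  1.8  -0.18  1.13 -0.19] 8.7
wrist handle [ 315  169   19   79 1366] [0.5255 0.0706 0.1875] zt 0.19 ((525.4049682617188, 69.06344604492188), (58.244773864746094, 13.718790054321289), 80.79969787597656)
 rest 841 [0.5375 0.1605 0.1316]
 rest 834 [0.4717 0.1437 0.1316]
 board ((538.3023681640625, 55.85527801513672), (99.54120635986328, 125.18235778808594), 7.562112331390381)
a.png
c.png
s.png
t.png
w.png
wrist6.png
wrist7.png
wrist8.png
wrist9.png
```

Emit:
play_rows:
  increments: "0 0 3 0 0; 0 0 3 0 0; 0 0 2 0 0; 0 0 1.4 0 0; 0 0 0 0 0"

```text
clock: 9.17
position: [0.5237, 0.0694, 0.1599]
ee_rot: [-2.388, -2.039, 0.007]
force: [-0.1, -0.5, 0.7]
width: 0.498
gripper_force: 0.0
```

Emit:
play_rows:
  increments: "0 0 0 0 -0.5; 0 0 0 0 -0.7; 0 0 0 0 -0.9; 0 0 0 0 -1; 0 0 0 0 -1"
  grip_force: 20

```text
clock: 9.58
position: [0.5265, 0.0696, 0.1637]
ee_rot: [2.392, 2.034, 0.004]
force: [1.8, 0.4, 4.3]
width: 0.184
gripper_force: 3.0
```

Emit:
play_rows:
  increments: "0 0 0 0 -1; 0 0 0 0 -1"

```text
clock: 9.75
position: [0.5266, 0.0697, 0.1635]
ee_rot: [2.392, 2.034, 0.004]
force: [1.6, -1.2, 4.3]
width: 0.153
gripper_force: 22.6
```

Emit:
play_rows:
  increments: "0 0 0.02 6.8 -1; 0 0 0.02 6.8 -1; 0 0 0.02 6.8 -1; 0 0 0.02 6.8 -1; 0 0 0.02 6.8 -1"

```text
clock: 10.17
position: [0.5276, 0.0693, 0.1629]
ee_rot: [2.886, 1.237, 0.007]
force: [4.1, -1.5, 7.9]
width: 0.157
gripper_force: 22.3
```

Emit:
play_rows:
  increments: "0 0 0.02 6.8 -1; 0 0 0.02 6.8 -1; 0 0 0.02 6.8 -1; 0 0 0.02 6.8 -1; 0 0 0 0 -1"

```text
clock: 10.58
position: [0.528, 0.0685, 0.1623]
ee_rot: [3.096, 0.521, 0.008]
force: [3.2, -2.6, 10.6]
width: 0.16
gripper_force: 23.8
```

Emit:
play_rows:
  increments: "0 0 -0.08 0 -1; 0 0 -0.04 6.8 -1; 0 0 -0.02 6.8 -1; 0 0 -0.02 6.8 -1; 0 0 -0.02 6.8 -1"

```text
clock: 11.0
position: [0.5268, 0.0683, 0.1631]
ee_rot: [3.132, -0.219, 0.005]
force: [5.3, -3.9, -4.8]
width: 0.164
gripper_force: 20.9
```

Emit:
play_rows:
  increments: "0 0 0 0 -1; 0 0 0 0 -1"

```text
clock: 11.17
position: [0.5268, 0.0681, 0.1629]
ee_rot: [3.132, -0.212, 0.005]
force: [5.3, -5.4, 1.1]
width: 0.163
gripper_force: 20.5
```

Emit:
play_rows:
  increments: "0 0 0 0 -0.5; 0 0 0 0 -0.2; 0 0 0 0 0; 0 0 0 0 0; 0 0 0 0 0"

```text
clock: 11.58
position: [0.5247, 0.0696, 0.1622]
ee_rot: [-3.135, 0.21, 0.002]
force: [0.1, -0.1, 0.4]
width: 0.467
gripper_force: 0.0
```

Emit:
play_rows:
  increments: "0 0 -1 0 0; 0 0 -3 0 0; 0 0 -3 0 0; 0 0 -3 0 0; 0 0 0 0 0"

```text
clock: 12.0
position: [0.5278, 0.0686, 0.2679]
ee_rot: [-3.133, 0.212, -0.01]
force: [-0.1, -0.6, -0.4]
width: 0.504
gripper_force: 0.0
```

```bash
python3 m.py wrist scene; ls pics|tail -2
```

```text
tcp [0.5278 0.0686 0.2679] tool x,y [ 0.991 -0.134] [-0.134 -0.991] j [-1.05  0.39  1.15  1.8  -0.38  1.19 -1.5 ] 12.0
wrist handle [ 316  167   17   76 1172] [0.5278 0.0687 0.1859] zt 0.1881 ((525.5950317382812, 69.15319061279297), (13.145249366760254, 59.24619674682617), 82.6458740234375)
 rest 588 [0.538  0.1603 0.1315]
 board ((541.630615234375, 101.06459045410156), (207.3659210205078, 121.38749694824219), 85.67406463623047)
scene handle [356 201  10  22 137] [0.5358 0.0683 0.1826] zt 0.19 ((527.0343017578125, 68.68295288085938), (13.694202423095703, 57.92597579956055), 82.06063079833984)
 rest 91 [0.5412 0.1608 0.1319]
 board ((538.962158203125, 57.24974060058594), (104.64422607421875, 125.54542541503906), 7.973926067352295)
wrist8.png
wrist9.png
```

```bash
python3 - <<'E'
from h import *
p=vision.get_image("scene"); save(p,"fin.png",(150,320,230,470),3)
E
```

```text
(no output)
```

View pics/fin.png

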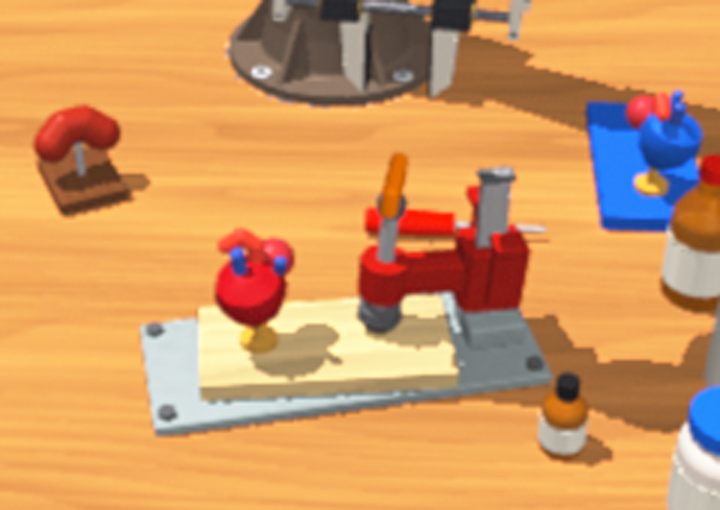

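The foot, px (380,315), presses on the board. The jaw is nose-up, the wing has turned a quarter turn at (395,185), and the gripper is clear above.

```bash
python3 -c "
from cell import job; print(job.sign_off())"
```

```text
the job is handed in; nothing more can be done
None
```

The board is clamped and the job is handed in: the jaw was pressed to about 16 N and looks bound nose-up, and the handle was turned about 88° clockwise. That should put the foot at about 21 N on the board (worked out, not measured), and the gripper has let go and is clear above.

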